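Roll the printer's feed roller up into its dock

ROBOT

A 7-joint arm with a two-finger parallel gripper is mounted at the origin on the work surface. World frame = base frame: x ahead of the robot, y to its left, z up, the work surface at z = 0. Lengths are in m, angles in degrees, forces in N, time in s.
With the tool pointing down it reaches from about 0.425 to 0.875 m from the base axis. Payload 4.7 kg.
Tool frame: the origin (TCP) lies at the very end of the fingers, on their centre line; the grasp point (between the pads) lies behind it (env.pinch_z is the z of the grasp point in the tool frame, in m); z points along the fingers, y is the direction in which the jaws open and shut (so a half turn about z gives the same grasp; the last joint's range is limited). The gripper opens to 87 mm and grips with 3 to 60 N. Pads are 19 mm wide; open, the fingers measure 117 mm over their backs; the gripper's body (75 mm by 190 mm) begins 51 mm behind the grasp point.
Start: joints at [68.875, 18.392, -4.016, 83.108, 1.295, 78.541, -3.26], TCP at [0.243, -0.603, 0.223] pointing down, gripper open.
Joint ranges: [-163.93, 163.93], [-17.29, 119.83], [-79.2, 71.16], [3.27, 140.29], [-89.18, 269.18], [5.43, 117.66], [-154.24, 154.24]. Speed limits (degrees/s): [147.25, 147.25, 180, 180, 180, 180, 180].

INTERFACE

Orientations are given as [roll, pitch, yaw] about the fixed x, y, z axes, in that order (R = Rz(yaw) Ry(pitch) Rx(roll)).
In Python, from cell import readout, read_camera, env gives the robot as it stands. The module is installed in compiled form; this text tells all that it offers.
- The arm moves only by the tool servo_tool, never from a script. Its argument "plan" is a list that holds one entry, the list of rows, each a list of 5 numbers: the finger opening in m, from 0 to 0.087, then the shift along the tool's x, y, z in m, then the turn about the tool's z in rad. In form: [[[jaw, x, y, z, yaw], ...]]. A call has 1 to 12 rows; each row is the pose to reach, as a shift and turn from the pose measured when the call began, along the tool's axes at that moment; what a row does not reach only later rows make up. A row lasts 1/12 s, in which the tool goes at most 41.7 mm and 7.16 degrees, less where a joint would pass 70% of its speed; a pose out of reach is approached as far as the arm can. A call with a gripper value outside its range is refused whole. The fingers move at their own pace and stop on an object; "force" is the grip in N (left out, the last holds). Time passes only in rows, so rows that repeat a pose let the fingers close. It gives the time, the measured TCP pose, the force and the opening at its end, in the units of the state.
- readout.get_obs(): the state, without advancing time (a new reading comes with each control period).
- read_camera(name): name is "scene" or "top" or "wrist"; returns a dict with "image" (420x560x3 uint8, red, green, blue), "range_z" (420x560 float32, m along the optical axis (not along the pixel's ray), 0 where there is no reading), "mtx" (3x3 intrinsics, pixels), "D" ([k1, k2, p1, p2, k3] as OpenCV has them; the pictures are not rectified), "camera_from_world" (4x4, takes a point from world to camera coordinates). Camera axes: x right, y up, looking along -z (the intrinsics and any distortion apply to the point x, -y, -z); pixel columns grow to the right and rows downward; lengths in m; the calibration is good to about 2 mm. A picture is of the moment at which its call begins.
- env.sign_off(): hands the job in, once; it reports no verdict.
The state is a dict: "time_s": time; "qpos": joint angles; "joint_velocities": joint speeds; "effort": joint torques, N m; "tool_pos": TCP position; "tool_rot": TCP orientation; "force": force on the tool from outside, world axes, zero at the start; "wrist_torque": the same for the moment, N m; "grip_width": finger opening in m.
Only numpy, scipy, OpenCV 4.12 (cv2) and the standard library are available. Lean on these libraries where they do the work, as an engineer would, in place of code of your own. Each camera call takes 0.05 s, during which the arm holds its last target. There are 200 camera calls.

TASK

Push the white feed roller up the ramp of its dock with the fingertips, at a slow, steady pace, until it is fully home against the stop and the spring catch has come up behind it, then leave it there. Roll it up on the ramp without lifting it, do not let it run back down, and leave the carton, the mug and the mouse where they are.

Things in the scene. Friction and masses are not known exactly. Their poses are not given: they have to be found in the camera images.
- roller: Loose feed roller, smooth hard plastic: plain cylinder, 44 mm diameter, 120 mm long, white with 10 mm black end bands, 0.2 to 0.33 kg. Origin at the cylinder's centre; its y axis is the cylinder's axis (x and z turn as it rolls). At the start it lies across the dock's level entry, centre 34 mm above the desk. It rolls freely.
- dock: Fixed grey channel with bright metal cheeks, 275 long, 135 mm wide. Origin on the desk under its middle; x points uphill to the stop (roughly away from the robot), y across, z up. Level floor 12 mm above the desk from x = -150 to -50 mm, with a 4 mm high lip at its open lower end. Cheeks with inner faces at y = +-61.5 mm rise 22 mm above floor and ramp. Open from above.
- ramp_foot (a point): Point fixed to the dock, mid-width on its floor where the level part ends and the ramp begins: dock x = -50, y = 0, z = 12 mm. From here the ramp rises towards +x at 8 degrees over 160 mm.
- stop (a point): Point fixed to the dock, mid-width at the upper end of the ramp, at the foot of the stop plate's face: dock x = 108, y = 0, z = 34 mm. The plate is square to the ramp and 34 mm high above it.
- seat (a point): Point fixed to the dock where the roller's centre is when the roller touches ramp and stop: dock x = 83.6, y = 0, z = 53.0 mm.
- catch (a joint): Spring catch before the stop: two steel tongues 12 mm wide at dock y = +-52 mm (the ramp is clear for |y| under 45), 40 mm long, hinged at the downhill end. 0 = raised, tips 7 mm above the ramp; 0.175 rad = flush. The roller presses it down as it rolls over (2 to 4 N of push will do); it springs up behind once the roller is at the stop, leaving it about 2.5 mm of play.
- carton: Bystander: blue carton 70 x 70 x 90 mm high, loose on the desk beside the dock. Origin at the centre of its underside.
- mug: Bystander: white mug, 76 mm diameter, 90 mm high, handle at its +y side, loose on the desk beside the dock. Origin at the centre of its underside.
- mouse: Bystander: black computer mouse, 105 x 60 x 31 mm high, loose on the desk beside the dock. Origin at the centre of its underside.
There are look-alikes about, which are no part of the job. Leave any purple look-alike of the roller alone.

How it is judged:
By the outcome, as a careful person would: the job done as asked, in the order asked, and still so for the second after the job is handed in, with the robot touching nothing.
It also fails if it takes over 34 s, if anything falls off the work surface, if the arm or the gripper's body presses on something with over 40 N, if the wrist force passes 120 N, or if a joint passes its speed limit or range.

## Working session

There is one attempt and no reset: what is moved stays moved. The work goes in short steps, Python scripts to look and compute and a tool call to move; the robot and the scene stay as the last step left them, time stands still between calls to the robot, and variables do not carry over. Pictures are saved under pics/ and viewed, about 8 in all and at most 12, crops included, and the job is handed in when it is done.

Besides the shell and the picture viewer there is one more tool, called after ">>>" as name(argument=value, ...) on one line, values as JSON. servo_tool: Moves the arm, as the interface text tells. Its arguments: {"type":"object","properties":{"plan":{"type":"array"},"force":{"type":"number"}},"required":["plan"]}

```bash
mkdir -p pics
cat > h.py <<'E'
import numpy as np,cv2
from cell import readout, read_camera, env
def snap(n,f):
    c=read_camera(n); cv2.imwrite('pics/'+f,c['image'][:,:,::-1]); np.savez('pics/'+f+'.npz',**{k:np.array(v) for k,v in c.items()}); return c
def ray(c,uv):
    p=cv2.undistortPoints(np.array(uv,float).reshape(-1,1,2),np.array(c['mtx'],float),np.array(c['D'],float)).reshape(-1,2)
    T=np.array(c['camera_from_world']);R=T[:3,:3];o=-R.T@T[:3,3]
    return o,np.c_[p[:,0],-p[:,1],-np.ones(len(p))]@R
def onz(c,uv,z):
    o,d=ray(c,uv); return o+d*((z-o[2])/d[:,2])[:,None]
def cloud(c):
    z=np.array(c['range_z']);v,u=np.mgrid[:420,:560]
    o,d=ray(c,np.c_[u.ravel(),v.ravel()]); P=o+d*z.ravel()[:,None]; P[z.ravel()==0]=np.nan
    return P.reshape(420,560,3)
E
python3 - <<'E'
from h import *
a=snap('scene','s1.png');b=snap('top','t1.png')
cv2.imwrite('pics/both.png',cv2.resize(np.vstack([a['image'],b['image']])[:,:,::-1],(400,600)))
print(readout.get_obs(),env.pinch_z)
E
```

```text
{'time_s': 0.1, 'qpos': array([68.87611592, 18.43583864, -4.01580724, 83.16849084,  1.29734668,
       78.54151589, -3.26007376]), 'joint_velocities': array([-0.02568397, -0.09378131,  0.0077376 , -0.17208655, -0.00928169,
        0.0317449 , -0.02482368]), 'effort': array([-3.05929370e-04, -4.92570877e+01, -4.05691685e-01, -3.13398385e+01,
       -6.41636783e-02,  3.95592581e-02,  4.98566487e-05]), 'tool_pos': array([ 0.24253073, -0.60251445,  0.22155424]), 'tool_rot': array([-1.79899521e+02,  7.72305263e-03,  2.19341544e+01]), 'force': array([-0.15283348, -0.88108331,  0.26060356]), 'wrist_torque': array([-0.00929012,  0.00975531,  0.01119572]), 'grip_width': 0.0868999488737953} -0.0187
```

View pics/t1.png

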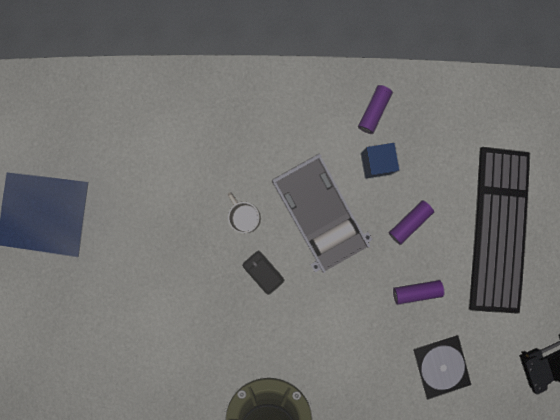

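View pics/s1.png

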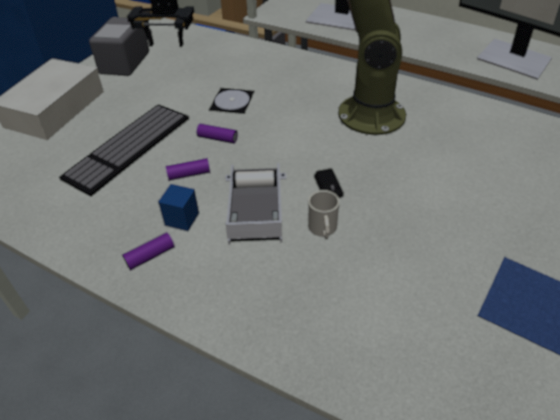

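The top view shows the dock with its stop end at about (297,168) and its open end at about (345,258). The white roller is at (334,236), the mug at (245,218), the mouse at (263,272) and the carton at (380,160).

Run:
```python
from h import *
c=dict(np.load('pics/t1.png.npz')); P=cloud(c); z=P[...,2]
print('desk z',np.nanmedian(z[100:300,100:220]))
m=np.zeros((420,560),np.uint8); cv2.fillPoly(m,[np.array([[268,180],[321,150],[375,246],[322,276]])],1)
k=(m>0)&(z>.008)
n,l,s,ct=cv2.connectedComponentsWithStats(k.astype(np.uint8)); i=1+np.argmax(s[1:,4]); k=l==i
r=cv2.minAreaRect((P[k][:,:2]*1000).astype(np.float32)); print('dock',r,cv2.boxPoints(r))
im=c['image'].astype(int)
w=(m>0)&(im.min(2)>165)
n,l,s,ct=cv2.connectedComponentsWithStats(w.astype(np.uint8))
for j in range(1,n):
    if s[j,4]>60: print(s[j],ct[j],np.nanpercentile(z[l==j],[5,50,95]),cv2.minAreaRect((onz(c,np.argwhere(l==j)[:,::-1],.05)[:,:2]*1000).astype(np.float32)))
# roller by height: print profile along dock axis
b=cv2.boxPoints(r); 
o=np.array([r[0][0],r[0][1]])/1000
pr=[onz(c,[(297,168)],.03)[0][:2],onz(c,[(345,258)],.02)[0][:2]]
ax=(pr[0]-pr[1]);ax/=np.linalg.norm(ax)
e=[b[1]-b[0],b[2]-b[1]];e=max(e,key=np.linalg.norm);e/=np.linalg.norm(e)
ax=e*np.sign(e@ax); ay=np.array([-ax[1],ax[0]])
print('ax',ax,np.degrees(np.arctan2(ax[1],ax[0])))
Q=P[k]; X=(Q[:,:2]-o)@ax; Y=(Q[:,:2]-o)@ay
for x in np.arange(-.15,.15,.01):
    s_=(abs(X-x)<.005)&(abs(Y)<.04); print(round(x,3),np.round(np.percentile(Q[s_,2],[10,50,90]),4) if s_.any() else None)
for nme,(u0,u1,v0,v1) in dict(mug=(225,264,190,237),carton=(358,402,140,182),mouse=(240,288,248,298)).items():
    A=P[v0:v1,u0:u1].reshape(-1,3);A=A[A[:,2]>.012];print(nme,A.min(0),A.max(0))
```

```text
desk z -0.0009875720751808537
dock ((537.5859375, -121.375244140625), (268.3896789550781, 137.6591339111328), 29.597400665283203) [[ 386.90613  -127.80589 ]
 [ 454.8963   -247.5029  ]
 [ 688.26575  -114.944595]
 [ 620.2756      4.752411]]
ax [0.86951733 0.49390244] 29.59740222374757
-0.15 None
-0.14 None
-0.13 [0.0102 0.0141 0.0172]
-0.12 [0.0089 0.0107 0.0134]
-0.11 [0.0093 0.0118 0.0143]
-0.1 [0.0089 0.0115 0.0142]
-0.09 [0.0101 0.0411 0.0479]
-0.08 [0.0474 0.0516 0.0555]
-0.07 [0.0516 0.0543 0.0571]
-0.06 [0.0493 0.0527 0.0559]
-0.05 [0.0112 0.0431 0.0495]
-0.04 [0.0088 0.0108 0.0138]
-0.03 [0.0091 0.0117 0.0145]
-0.02 [0.0103 0.0131 0.0157]
-0.01 [0.0116 0.0147 0.0173]
0.0 [0.0131 0.0159 0.0187]
0.01 [0.0143 0.0171 0.0204]
0.02 [0.0155 0.019  0.0226]
0.03 [0.0169 0.0203 0.0229]
0.04 [0.0178 0.0212 0.0242]
0.05 [0.0198 0.0227 0.0262]
0.06 [0.021  0.0244 0.0269]
0.07 [0.0228 0.0256 0.0283]
0.08 [0.0239 0.027  0.0299]
0.09 [0.0262 0.0283 0.0315]
0.1 [0.0269 0.0301 0.0329]
0.11 [0.0288 0.0316 0.0347]
0.12 [0.0304 0.0347 0.0694]
0.13 [0.0367 0.066  0.0699]
0.14 None
mug [0.48497227 0.02952706 0.01203413] [0.58300047 0.10907854 0.09367687]
carton [ 0.62958177 -0.30398998  0.01245346] [ 0.70682927 -0.22508145  0.0956509 ]
mouse [ 0.32901345 -0.0331179   0.01208852] [0.43765947 0.07153728 0.0389151 ]
```

>>> servo_tool(plan=[[[0.05, 0.02, -0.019, 0.0, -0.01], [0.05, 0.048, -0.046, 0.01, -0.03], [0.05, 0.076, -0.073, 0.02, -0.05], [0.05, 0.104, -0.1, 0.03, -0.07], [0.05, 0.132, -0.127, 0.04, -0.09], [0.05, 0.16, -0.153, 0.05, -0.1], [0.05, 0.188, -0.18, 0.06, -0.11], [0.05, 0.216, -0.206, 0.065, -0.12], [0.05, 0.244, -0.233, 0.07, -0.134], [0.05, 0.272, -0.26, 0.075, -0.134], [0.05, 0.298, -0.284, 0.08, -0.134], [0.05, 0.315, -0.3, 0.08, -0.134]]])

```text
time_s: 1.1
tool_pos: [0.4231, -0.2021, 0.1409]
tool_rot: [-179.8, 0.0, 29.8]
force: [0.8, 0.2, 0.4]
grip_width: 0.0498
```

Run:
```python
from h import *
c=snap('wrist','w1.png'); t=snap('top','t2.png'); o=readout.get_obs(); print(o['time_s'],o['tool_pos'],o['tool_rot'],o['grip_width'])
cv2.imwrite('pics/w1b.png',np.hstack([c['image'],cv2.resize(t['image'][130:310,200:440],(560,420))])[:,:,::-1][:, :, :])
cv2.imwrite('pics/w1b.png',cv2.resize(cv2.imread('pics/w1b.png'),(800,300)))
```

```text
1.2 [ 0.42422696 -0.20155428  0.14175599] [-1.79822453e+02 -5.46877805e-02  3.00689654e+01] 0.049893234114437295
```

View pics/w1b.png

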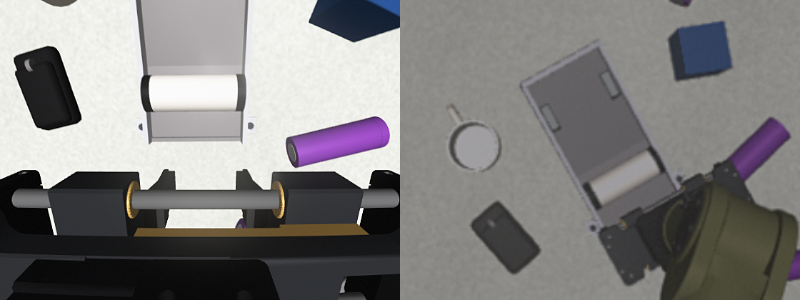

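The wrist view (left) shows the dock straight ahead and square, with the roller at full-scale pixels (272,130) and the dock's lower corners at about (210,197) and (340,197). I'll get the exact offset from the depth.

Run:
```python
from h import *
c=dict(np.load('pics/w1.png.npz')); P=cloud(c); z=P[...,2]
T=np.array([0.4242,-0.2016]);a=np.radians(30.07);ex=np.array([np.cos(a),np.sin(a)]);ey=np.array([np.sin(a),-np.cos(a)])
X=(P[...,:2]-T)@ex; Y=(P[...,:2]-T)@ey   # tool axes
m=(z>.045)&(z<.07)&(X>.02)&(X<.16)&(abs(Y)<.1)&(np.mgrid[:420,:560][0]<220)
n,l,s,ct=cv2.connectedComponentsWithStats(m.astype(np.uint8));print(s[1:][s[1:,4]>200])
k=l==1+np.argmax(s[1:,4])
r=cv2.minAreaRect((np.c_[X[k],Y[k]]*1000).astype(np.float32));print('roller top, tool xy mm',r,'zmax',np.percentile(z[k],95), 'x of top',np.median(X[k]))
print('roller Y ends',np.percentile(Y[k],[.5,99.5]))
for row in (20,40,60,185):
    y=Y[row];zz=z[row];x=X[row]
    q=(zz>.0)&(abs(y)<.09); 
    f=np.where(np.abs(np.diff(zz))>.008)[0]; f=[i for i in f if abs(y[i])<.1]
    print(row,[(i,round(y[i]*1000,1),round(x[i]*1000),round(zz[i]*1000),round(zz[i+1]*1000)) for i in f])
col=272
print([(v,round(X[v,col]*1000),round(z[v,col]*1000,1)) for v in range(0,225,8)])
```

```text
[[ 196  106  150   50 6829]]
roller top, tool xy mm ((68.26000213623047, -13.201427459716797), (121.418701171875, 39.37152099609375), 89.71761322021484) zmax 0.056552998919119656 x of top 0.06854493606859678
roller Y ends [-0.0726206   0.04683578]
20 [(np.int64(184), np.float64(-94.6), 169, 0, 41), (np.int64(354), np.float64(53.6), 154, 42, 1)]
40 [(np.int64(187), np.float64(-92.9), 151, 0, 39), (np.int64(353), np.float64(53.6), 139, 41, 1)]
60 [(np.int64(188), np.float64(-92.9), 134, 1, 38), (np.int64(352), np.float64(54.3), 125, 36, 1)]
185 [(np.int64(200), np.float64(-89.2), 15, 5, 34), (np.int64(346), np.float64(54.3), 20, 34, 4)]
[(0, 175, np.float64(24.0)), (8, 170, np.float64(20.6)), (16, 164, np.float64(20.1)), (24, 158, np.float64(19.1)), (32, 152, np.float64(17.7)), (40, 146, np.float64(17.1)), (48, 139, np.float64(16.8)), (56, 133, np.float64(16.8)), (64, 126, np.float64(16.3)), (72, 120, np.float64(14.6)), (80, 113, np.float64(13.4)), (88, 107, np.float64(12.4)), (96, 100, np.float64(11.7)), (104, 92, np.float64(12.7)), (112, 83, np.float64(50.1)), (120, 77, np.float64(55.0)), (128, 71, np.float64(55.0)), (136, 64, np.float64(55.3)), (144, 58, np.float64(53.1)), (152, 51, np.float64(48.0)), (160, 41, np.float64(12.2)), (168, 33, np.float64(11.9)), (176, 25, np.float64(12.0)), (184, 17, np.float64(12.3)), (192, 9, np.float64(11.2)), (200, -3, np.float64(-0.5)), (208, -11, np.float64(0.1)), (216, -20, np.float64(0.0)), (224, -29, np.float64(0.3))]
```

>>> servo_tool(plan=[[[0.05, 0.008, -0.004, 0.005, 0.0], [0.05, 0.018, -0.009, 0.018, 0.0], [0.05, 0.025, -0.013, 0.034, 0.0], [0.05, 0.026, -0.013, 0.05, 0.0], [0.05, 0.026, -0.013, 0.066, 0.0], [0.05, 0.026, -0.013, 0.082, 0.0], [0.05, 0.026, -0.013, 0.096, 0.0], [0.05, 0.026, -0.013, 0.106, 0.0], [0.05, 0.026, -0.013, 0.112, 0.0], [0.05, 0.026, -0.013, 0.116, 0.0], [0.05, 0.026, -0.013, 0.117, 0.0], [0.05, 0.026, -0.013, 0.117, 0.0]]])

```text
time_s: 2.2
tool_pos: [0.4403, -0.1771, 0.025]
tool_rot: [-179.8, -0.1, 30.1]
force: [-0.6, 0.4, 0.9]
grip_width: 0.05
```

Run:
```python
from h import *
o=readout.get_obs(); print(o['time_s'],o['tool_pos'],o['tool_rot'],o['force'],o['grip_width'])
c=snap('wrist','w2.png')
```

```text
2.2 [ 0.44033698 -0.1771465   0.02498467] [-1.79839955e+02 -6.42913037e-02  3.00515715e+01] [-0.64400857  0.36074982  0.87695965] 0.04999179406137569
```

View pics/w2.png

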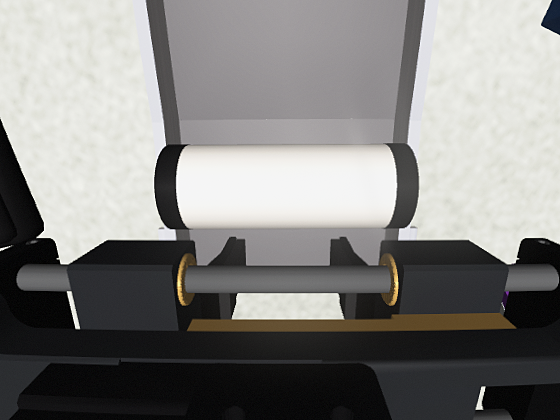

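The fingertips straddle the roller centrally, at columns about 235 and 340 on the roller's 155–418 span. They are about 11 mm behind it, so I can start the slow push.

>>> servo_tool(plan=[[[0.05, 0.0018, 0.0, 0.0005, 0.0], [0.05, 0.0036, 0.0, 0.0005, 0.0], [0.05, 0.0054, 0.0, 0.0005, 0.0], [0.05, 0.0072, 0.0, 0.0005, 0.0], [0.05, 0.009, 0.0, 0.0005, 0.0], [0.05, 0.0108, 0.0, 0.0005, 0.0], [0.05, 0.0126, 0.0, 0.0005, 0.0], [0.05, 0.0144, 0.0, 0.0005, 0.0], [0.05, 0.0162, 0.0, 0.0005, 0.0], [0.05, 0.018, 0.0, 0.0005, 0.0], [0.05, 0.0198, 0.0, 0.0005, 0.0], [0.05, 0.0216, 0.0, 0.0005, 0.0]]])

```text
time_s: 3.25
tool_pos: [0.4594, -0.1663, 0.0248]
tool_rot: [-179.9, -0.1, 30.1]
force: [-0.3, -0.6, -0.2]
grip_width: 0.0494
```

>>> servo_tool(plan=[[[0.05, 0.0018, 0.0, 0.0, 0.0], [0.05, 0.0036, 0.0, 0.0, 0.0], [0.05, 0.0054, 0.0, 0.0, 0.0], [0.05, 0.0072, 0.0, 0.0, 0.0], [0.05, 0.009, 0.0, 0.0, 0.0], [0.05, 0.0108, 0.0, 0.0, 0.0], [0.05, 0.0126, 0.0, 0.0, 0.0], [0.05, 0.0144, 0.0, 0.0, 0.0], [0.05, 0.0162, 0.0, 0.0, 0.0], [0.05, 0.018, 0.0, 0.0, 0.0], [0.05, 0.0198, 0.0, 0.0, 0.0], [0.05, 0.0216, 0.0, 0.0, 0.0]]])

```text
time_s: 4.25
tool_pos: [0.4781, -0.1554, 0.0248]
tool_rot: [-179.9, -0.1, 30.1]
force: [-0.8, -0.9, 0.3]
grip_width: 0.0498
```

```bash
cat > g.py <<'E'
from h import *
import sys
c=snap('wrist',sys.argv[1]); o=readout.get_obs(); P=cloud(c); z=P[...,2]
a=np.radians(o['tool_rot'][2]);ex=np.array([np.cos(a),np.sin(a)]);ey=np.array([np.sin(a),-np.cos(a)])
T=o['tool_pos'];X=(P[...,:2]-T[:2])@ex;Y=(P[...,:2]-T[:2])@ey
v=np.mgrid[:420,:560][0]
zr=z-0; m=(X>.01)&(X<.1)&(abs(Y)<.055)&(v<235)&(z>.04)&(z<.085)
# cylinder fit in XZ
from scipy.optimize import least_squares
f=least_squares(lambda p:np.hypot(X[m]-p[0],z[m]-p[1])-.022,[.032,np.percentile(z[m],95)-.022],loss='soft_l1',f_scale=.002).x
print(o['time_s'],T,'roller rel X,z',f,'tool travel',(T[:2]-[.4403,-.1771])@ex,'roller world',T[:2]+f[0]*ex,m.sum())
L=(m&(Y<-.03));R=m&(Y>.03);print('skew X',np.median(X[L])-np.median(X[R]),o['force'])
E
python3 g.py w3.png
```

```text
4.3 [ 0.47841738 -0.15521222  0.02486019] roller rel X,z [0.03195679 0.03420017] tool travel 0.04395434081918751 roller world [ 0.50607197 -0.13919784] 16150
skew X -0.00010941060063959784 [ 0.77164728 -0.52470327 -0.84816054]
```

The roller is in contact (32 mm ahead of the TCP), square, and at the ramp foot. I'm starting up the slope.

>>> servo_tool(plan=[[[0.05, 0.002, 0.0, -0.0003, 0.0], [0.05, 0.004, 0.0, -0.0006, 0.0], [0.05, 0.006, 0.0, -0.0008, 0.0], [0.05, 0.008, 0.0, -0.0011, 0.0], [0.05, 0.01, 0.0, -0.0014, 0.0], [0.05, 0.012, 0.0, -0.0017, 0.0], [0.05, 0.014, 0.0, -0.002, 0.0], [0.05, 0.016, 0.0, -0.0022, 0.0], [0.05, 0.018, 0.0, -0.0025, 0.0], [0.05, 0.02, 0.0, -0.0028, 0.0], [0.05, 0.022, 0.0, -0.0031, 0.0], [0.05, 0.024, 0.0, -0.0034, 0.0]]])

```text
time_s: 5.3
tool_pos: [0.4993, -0.1431, 0.0283]
tool_rot: [-179.9, -0.1, 30.1]
force: [-1.1, -1.7, 0.4]
grip_width: 0.05
```

>>> servo_tool(plan=[[[0.05, 0.002, 0.0, -0.0003, 0.0], [0.05, 0.004, 0.0, -0.0006, 0.0], [0.05, 0.006, 0.0, -0.0008, 0.0], [0.05, 0.008, 0.0, -0.0011, 0.0], [0.05, 0.01, 0.0, -0.0014, 0.0], [0.05, 0.012, 0.0, -0.0017, 0.0], [0.05, 0.014, 0.0, -0.002, 0.0], [0.05, 0.016, 0.0, -0.0022, 0.0], [0.05, 0.018, 0.0, -0.0025, 0.0], [0.05, 0.02, 0.0, -0.0028, 0.0], [0.05, 0.022, 0.0, -0.0031, 0.0], [0.05, 0.024, 0.0, -0.0034, 0.0]]])

```text
time_s: 6.3
tool_pos: [0.5203, -0.131, 0.0318]
tool_rot: [-179.9, -0.1, 30.1]
force: [-0.8, -1.0, 0.7]
grip_width: 0.0501
```

```bash
python3 g.py w4.png
```

```text
6.35 [ 0.5208621  -0.13062762  0.03193287] roller rel X,z [0.03169476 0.0410688 ] tool travel 0.09300485182463956 roller world [ 0.54828626 -0.11473822] 16814
skew X 1.2536221007081183e-05 [ 0.25296828  0.58381321 -0.34136338]
```

>>> servo_tool(plan=[[[0.05, 0.002, 0.0, -0.0003, 0.0], [0.05, 0.004, 0.0, -0.0006, 0.0], [0.05, 0.006, 0.0, -0.0008, 0.0], [0.05, 0.008, 0.0, -0.0011, 0.0], [0.05, 0.01, 0.0, -0.0014, 0.0], [0.05, 0.012, 0.0, -0.0017, 0.0], [0.05, 0.014, 0.0, -0.002, 0.0], [0.05, 0.016, 0.0, -0.0022, 0.0], [0.05, 0.018, 0.0, -0.0025, 0.0], [0.05, 0.02, 0.0, -0.0028, 0.0], [0.05, 0.022, 0.0, -0.0031, 0.0], [0.05, 0.024, 0.0, -0.0034, 0.0]]])

```text
time_s: 7.35
tool_pos: [0.5418, -0.1185, 0.0354]
tool_rot: [-179.9, -0.1, 30.1]
force: [-1.1, -0.9, 0.1]
grip_width: 0.0503
```

>>> servo_tool(plan=[[[0.05, 0.002, 0.0, -0.0003, 0.0], [0.05, 0.004, 0.0, -0.0006, 0.0], [0.05, 0.006, 0.0, -0.0008, 0.0], [0.05, 0.008, 0.0, -0.0011, 0.0], [0.05, 0.01, 0.0, -0.0014, 0.0], [0.05, 0.012, 0.0, -0.0017, 0.0], [0.05, 0.014, 0.0, -0.002, 0.0], [0.05, 0.016, 0.0, -0.0022, 0.0], [0.05, 0.018, 0.0, -0.0025, 0.0], [0.05, 0.02, 0.0, -0.0028, 0.0], [0.05, 0.022, 0.0, -0.0031, 0.0], [0.05, 0.024, 0.0, -0.0034, 0.0]]])

```text
time_s: 8.35
tool_pos: [0.5628, -0.1062, 0.0389]
tool_rot: [-179.9, -0.1, 30.1]
force: [-1.2, -0.8, 0.1]
grip_width: 0.0498
```

```bash
python3 g.py w5.png
```

```text
8.4 [ 0.5633307  -0.10589107  0.03900043] roller rel X,z [0.0369125  0.04762799] tool travel 0.14215219840525173 roller world [ 0.59526109 -0.08737128] 22210
skew X -0.000201138083407007 [-0.04155679 -0.57234254 -0.04763619]
```

View pics/w5.png

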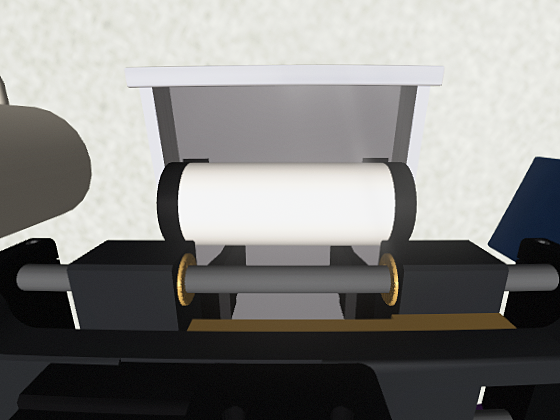

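The roller is square at rows 162–245 with the catch tongues just ahead of it at (195,160) and (375,160). The stop plate is at row 75. About 36 mm remain.

>>> servo_tool(plan=[[[0.05, 0.002, 0.0, -0.0003, 0.0], [0.05, 0.004, 0.0, -0.0006, 0.0], [0.05, 0.006, 0.0, -0.0008, 0.0], [0.05, 0.008, 0.0, -0.0011, 0.0], [0.05, 0.01, 0.0, -0.0014, 0.0], [0.05, 0.012, 0.0, -0.0017, 0.0], [0.05, 0.014, 0.0, -0.002, 0.0], [0.05, 0.016, 0.0, -0.0022, 0.0], [0.05, 0.018, 0.0, -0.0025, 0.0], [0.05, 0.02, 0.0, -0.0028, 0.0], [0.05, 0.022, 0.0, -0.0031, 0.0], [0.05, 0.024, 0.0, -0.0034, 0.0]]])

```text
time_s: 9.4
tool_pos: [0.5845, -0.0935, 0.0426]
tool_rot: [-179.9, -0.2, 30.1]
force: [-0.3, -0.6, 1.1]
grip_width: 0.0501
```

>>> servo_tool(plan=[[[0.05, 0.0015, 0.0, -0.0002, 0.0], [0.05, 0.003, 0.0, -0.0004, 0.0], [0.05, 0.0045, 0.0, -0.0006, 0.0], [0.05, 0.006, 0.0, -0.0008, 0.0], [0.05, 0.0075, 0.0, -0.001, 0.0]]])

```text
time_s: 9.82
tool_pos: [0.5912, -0.0897, 0.0436]
tool_rot: [-179.9, -0.2, 30.1]
force: [1.0, 0.0, 0.3]
grip_width: 0.0498
```

>>> servo_tool(plan=[[[0.05, 0.001, 0.0, -0.0001, 0.0], [0.05, 0.002, 0.0, -0.0002, 0.0], [0.05, 0.003, 0.0, -0.0003, 0.0]]])

```text
time_s: 10.07
tool_pos: [0.5935, -0.0884, 0.0438]
tool_rot: [-179.9, -0.2, 30.1]
force: [-1.7, -0.2, 0.8]
grip_width: 0.0499
```

>>> servo_tool(plan=[[[0.05, 0.001, 0.0, -0.0001, 0.0], [0.05, 0.002, 0.0, -0.0002, 0.0]]])

```text
time_s: 10.23
tool_pos: [0.5943, -0.088, 0.0439]
tool_rot: [-179.9, -0.1, 30.1]
force: [-4.5, -2.1, 2.8]
grip_width: 0.0501
```

```bash
python3 g.py w6.png
```

```text
10.2833 [ 0.59427043 -0.08803     0.04381205] roller rel X,z [0.03800922 0.05276855] tool travel 0.17787727072063997 roller world [ 0.62715185 -0.068964  ] 21679
skew X -0.00022431027202370057 [-4.69913213 -1.34481423  1.6563161 ]
```

View pics/w6.png

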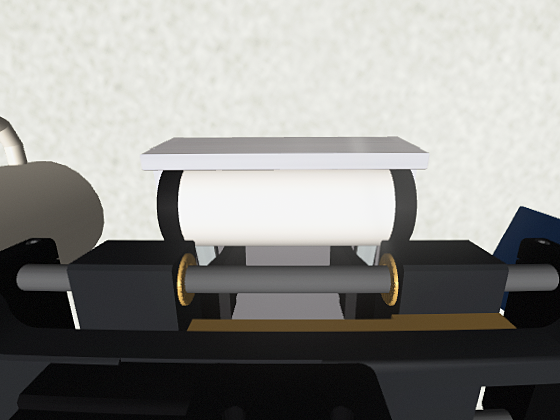

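The roller sits at the plate, rows 168–245 with the plate edge at row 160, and the force has risen to 5 N. I'll press a little more to tell the stop from the catch.

>>> servo_tool(plan=[[[0.05, 0.001, 0.0, -0.0001, 0.0], [0.05, 0.002, 0.0, -0.0003, 0.0], [0.05, 0.003, 0.0, -0.0004, 0.0], [0.05, 0.003, 0.0, -0.0004, 0.0], [0.05, 0.003, 0.0, -0.0004, 0.0]]])

```text
time_s: 10.7
tool_pos: [0.5944, -0.0881, 0.0437]
tool_rot: [-179.8, 0.3, 30.1]
force: [-9.1, -3.5, 4.0]
grip_width: 0.0501
```

It is a hard stop: no advance at 10 N. I'll back off slowly and check that the catch holds.

>>> servo_tool(plan=[[[0.05, -0.0007, 0.0, 0.0, 0.0], [0.05, -0.0014, 0.0, 0.0001, 0.0], [0.05, -0.002, 0.0, 0.0002, 0.0], [0.05, -0.0027, 0.0, 0.0003, 0.0], [0.05, -0.0034, 0.0, 0.0004, 0.0], [0.05, -0.004, 0.0, 0.0005, 0.0], [0.05, -0.0047, 0.0, 0.0006, 0.0], [0.05, -0.0054, 0.0, 0.0007, 0.0], [0.05, -0.006, 0.0, 0.0008, 0.0], [0.05, -0.006, 0.0, 0.0008, 0.0], [0.05, -0.006, 0.0, 0.0008, 0.0]]])

```text
time_s: 11.62
tool_pos: [0.5893, -0.0911, 0.043]
tool_rot: [-179.8, 0.3, 30.1]
force: [-0.3, -0.6, 0.2]
grip_width: 0.0502
```

```bash
python3 g.py w7.png; python3 -c "
import cv2,numpy as np
a=cv2.imread('pics/w6.png');b=cv2.imread('pics/w7.png')
cv2.imwrite('pics/cmp.png',cv2.resize(np.vstack([a[120:300,120:460],b[120:300,120:460]]),None,fx=1.6,fy=1.6))"
```

```text
11.6667 [ 0.58924525 -0.09102062  0.04296607] roller rel X,z [0.03885911 0.05259183] tool travel 0.1720300216137834 roller world [ 0.62287416 -0.07154943] 24497
skew X -0.00012893899045864077 [-0.31806584  0.41597171 -0.32365395]
```

View pics/cmp.png

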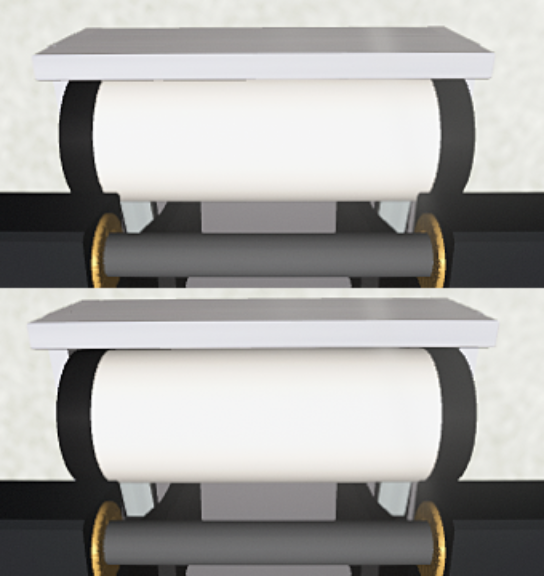

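```bash
cat > r.py <<'E'
from h import *
from scipy.optimize import least_squares
def fit(f,T,yaw=30.1):
    c=dict(np.load(f)); P=cloud(c);z=P[...,2];a=np.radians(yaw);ex=np.array([np.cos(a),np.sin(a)]);ey=np.array([np.sin(a),-np.cos(a)])
    D=P[...,:2]-[.4403,-.1771];X=D@ex;Y=D@ey
    v,u=np.mgrid[:420,:560]
    m=(u>190)&(u<385)&(v>177)&(v<243)&(z>.045)&(z<.08)
    p=least_squares(lambda p:np.hypot(X[m]-p[0],z[m]-p[1])-.022,[.21,.053],loss='soft_l1',f_scale=.001).x
    t=(np.array(T)-[.4403,-.1771])@ex
    print(f,'roller X,z',p,'tool X',t,'gap',p[0]-t-.0315,m.sum())
if __name__=='__main__':
    fit('pics/w4.png.npz',[.5209,-.1306]);fit('pics/w6.png.npz',[.5943,-.0880]);fit('pics/w7.png.npz',[.58925,-.0910])
E
python3 r.py
```

```text
pics/w4.png.npz roller X,z [0.12846687 0.08215727] tool X 0.09305145377583296 gap 0.003915414222316088 12550
pics/w6.png.npz roller X,z [0.21015992 0.05304354] tool X 0.17791792544864216 gap 0.0007419922539475265 12542
pics/w7.png.npz roller X,z [0.20688487 0.05259645] tool X 0.17204437856328678 gap 0.0033404922309286933 12412
```

The roller settled back about 3 mm, roughly the catch's play, while the fingers went back 6 mm. So the catch is holding, and I'll retreat further and up.

>>> servo_tool(plan=[[[0.05, -0.002, 0.0, 0.0, 0.0], [0.05, -0.004, 0.0, 0.0, 0.0], [0.05, -0.008, 0.0, 0.0, 0.0], [0.05, -0.014, 0.0, -0.002, 0.0], [0.05, -0.022, 0.0, -0.006, 0.0], [0.05, -0.03, 0.0, -0.014, 0.0], [0.05, -0.038, 0.0, -0.026, 0.0], [0.05, -0.046, 0.0, -0.04, 0.0], [0.05, -0.054, 0.0, -0.056, 0.0], [0.05, -0.06, 0.0, -0.07, 0.0], [0.05, -0.064, 0.0, -0.08, 0.0], [0.05, -0.064, 0.0, -0.08, 0.0]]])

```text
time_s: 12.67
tool_pos: [0.5352, -0.1245, 0.1262]
tool_rot: [180.0, 0.1, 30.0]
force: [1.3, 0.5, 0.7]
grip_width: 0.0506
```

Run:
```python
from h import *
w=snap('wrist','w8.png');s=snap('scene','s8.png');t=snap('top','t8.png')
cv2.imwrite('pics/fin.png',np.hstack([cv2.resize(w['image'],(400,300)),cv2.resize(s['image'][130:280,150:350],(400,300))])[:,:,::-1])
P=cloud(w);z=P[...,2];a=np.radians(30.1);ex=np.array([np.cos(a),np.sin(a)]);ey=np.array([np.sin(a),-np.cos(a)])
D=P[...,:2]-[.4403,-.1771];X=D@ex;Y=D@ey
m=(abs(Y)<.04)&(X>.15)&(X<.3)
for x in np.arange(.17,.25,.006):
    k=m&(abs(X-x)<.003); print(round(x,3),np.round(np.percentile(z[k],[10,50,90]),4) if k.any() else None)
for y in (-.052,0,.052): # floor behind roller
    print(y,[(round(x,3),round(float(np.median(z[(abs(X-x)<.0015)&(abs(Y-y)<.003)])),4)) for x in np.arange(.14,.19,.004)])
T=cloud(t)
for nme,(u0,u1,v0,v1) in dict(mug=(225,264,190,237),carton=(358,402,140,182),mouse=(240,288,248,298)).items():
    A=T[v0:v1,u0:u1].reshape(-1,3);A=A[A[:,2]>.012];print(nme,A.min(0),A.max(0))
```

```text
0.17 [0.0243 0.0253 0.0262]
0.176 [0.0251 0.026  0.0271]
0.182 [0.0259 0.027  0.0278]
0.188 [0.0537 0.0627 0.0665]
0.194 [0.0679 0.0701 0.072 ]
0.2 [0.072  0.0732 0.0744]
0.206 [0.0737 0.0745 0.0754]
0.212 [0.0728 0.0739 0.0749]
0.218 [0.07   0.0716 0.0731]
0.224 [0.0638 0.0671 0.0693]
0.23 [0.057  0.0675 0.0689]
0.236 [0.0342 0.0684 0.0696]
0.242 None
0.248 None
-0.052 [(np.float64(0.14), 0.2198), (np.float64(0.144), 0.2195), (np.float64(0.148), 0.023), (np.float64(0.152), 0.0222), (np.float64(0.156), 0.0234), (np.float64(0.16), 0.0245), (np.float64(0.164), 0.0263), (np.float64(0.168), 0.0271), (np.float64(0.172), 0.0285), (np.float64(0.176), 0.0297), (np.float64(0.18), 0.031), (np.float64(0.184), 0.0328), (np.float64(0.188), 0.0638)]
0 [(np.float64(0.14), 0.2123), (np.float64(0.144), 0.0219), (np.float64(0.148), 0.0224), (np.float64(0.152), 0.0229), (np.float64(0.156), 0.0235), (np.float64(0.16), 0.024), (np.float64(0.164), 0.0244), (np.float64(0.168), 0.0249), (np.float64(0.172), 0.0256), (np.float64(0.176), 0.026), (np.float64(0.18), 0.027), (np.float64(0.184), 0.0273), (np.float64(0.188), 0.0633)]
0.052 [(np.float64(0.14), 0.2199), (np.float64(0.144), 0.2197), (np.float64(0.148), 0.0221), (np.float64(0.152), 0.0228), (np.float64(0.156), 0.0233), (np.float64(0.16), 0.0249), (np.float64(0.164), 0.026), (np.float64(0.168), 0.0271), (np.float64(0.172), 0.0287), (np.float64(0.176), 0.0299), (np.float64(0.18), 0.0313), (np.float64(0.184), 0.0326), (np.float64(0.188), 0.0626)]
mug [0.48496874 0.02975177 0.0128248 ] [0.58283783 0.10909553 0.09457657]
carton [ 0.56518265 -0.30498647  0.01253807] [ 0.70749197 -0.13375476  0.52544868]
mouse [ 0.32921682 -0.03069429  0.01202649] [0.43771043 0.07151042 0.03666671]
```

View pics/fin.png

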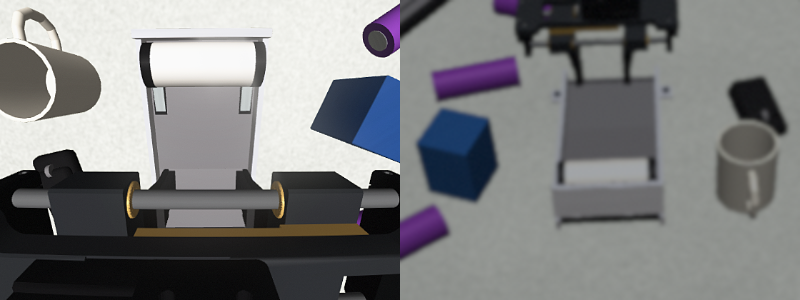

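Both tongues are up behind the roller, at (160,98) and (245,98). The roller is square under the stop plate, the bystanders have not moved, and the gripper is clear. I'm handing the job in.

```bash
python3 -c "
from cell import env,readout
print(env.sign_off(), readout.get_obs()['time_s'])"
```

```text
the job is handed in; nothing more can be done
the job is handed in; nothing more can be done
```

The white roller is home against the stop with the spring catch up behind it. I handed the job in at about 12.8 s of the 34 s allowed.

I pushed it up the ramp with two fingertips spread 50 mm apart, at about 18–24 mm/s and more slowly over the last few millimetres. It met the stop firmly: it did not advance at all under about 10 N. I then backed off slowly and lifted the gripper clear.

**Catch:** both tongues measure about 5.5 mm above the ramp just short of their tips, rising toward the 7 mm expected at the tips.

**Roller:** it rolled back about 3 mm onto the catch (the stated play is 2.5 mm) and stayed there, square in the dock.

**Bystanders:** the mug and mouse measure the same as at the start, within about 2.5 mm. The final top-camera measurement of the carton was spoiled by the arm being in view. The pictures show the carton still standing beside the dock, and the gripper was never near it.

**Fits I discounted:** some of the camera fits of the roller's position were thrown off by the stop plate or by a wrong pixel selection. I relied on the contact force, a narrower fit and the final depth profile instead.

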